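# Set the spice-tin organiser's sprung retaining arm and load the tins

### The job

Get the tin organiser ready for cooking: slide its little recessed lock to free, draw the sprung retaining arm back over until it hooks under the hair-trigger catch, let go of it without its flying home, and slide the lock back to locked. Then, with the lock on, stand every steel tin from the counter upright in the organiser's front trough, one tin to a bay. Leave the arm hooked and locked, and do not disturb the green jar, the spoon rest or the spatula.

Things in the scene. Friction and masses are not known exactly. Their poses are not given: they have to be found in the camera images.
- organiser: White plastic organiser fixed on the counter, 246 mm deep (x -40..206), 320 wide (y). Origin: on the counter under the middle of the front trough; x points from its front to its rear, y to its left seen from the front, z up. 'Organiser' coordinates in these notes are in mm in this frame. Low deck x 40..132, top z 20. Hinge posts x 38..52, outside y +-150, tops z 70.
- bay1 (a point): Centre of the floor of the leftmost bay (organiser 0, 108, 10), axes as the organiser's. The front trough: inside x -36..36, y -144..144, floor z 10, wall tops z 28; three dividers 4 mm thick, tops z 24, at y -72, 0, 72 make four bays about 69 by 72 mm.
- bay2 (a point): Centre of the floor of the second bay (organiser 0, 36, 10).
- bay3 (a point): Centre of the floor of the third bay (organiser 0, -36, 10).
- bay4 (a point): Centre of the floor of the rightmost bay (organiser 0, -108, 10).
- bail (a joint): Angle q (rad) of the sprung arm, a steel bail as wide as the organiser: a round bar along y, 12 mm thick, on two side wires. 0 = home on its stop, bar over the trough; grows as the bar swings up and back (+x). Bar is over the catch from 1.4, past its nose at about 1.76, end stop 1.86; hooked it rests near 1.73. Its spring drives it home: 2 N at the bar when home, 6 N hooked.
- bail_grip (a point): Middle of the black rubber sleeve on the arm's bar (sleeve 16 mm thick, 70 mm long along y, middle at organiser y 40), to pinch from above; moves with the arm. At organiser x = 45 + 85 sin(q - 0.698), z = 60 + 85 cos(q - 0.698): (-10, 125) home, (118, 103) hooked.
- bail_hinge_point (a point): Point on the arm's hinge axis (which runs along organiser y) level with the sleeve's middle (organiser 45, 40, 60), 85 mm from the bar; axes as the organiser's.
- catch (a joint): Angle (rad) of the hair-trigger catch, a 12 mm wide steel hook lever at organiser y -85. 0 = closed (weak spring), up to 0.35 as its head is pushed to the rear. The bar coming down on its sloping top pushes it open about 0.12; once the bar is past, it snaps to 0 over it (lock must be free). With the arm hooked, pushing its top back 7 mm (0.05 rad, about 1 N square to it) fires the arm.
- catch_tip (a point): Front top edge of the catch lever, the trigger: organiser (102, -85, 152) when closed; a light push to the rear here fires the hooked arm; the lever leans forward 30 degrees from its pivot at organiser x 161, z 29.
- lock (a joint): Slide of the lock (m): 0 = locked (its steel tongue stands behind the catch, which cannot open), 0.018 = free. Moves along organiser +y, stops at both ends, stays where left; needs about 1.5 N. It starts locked.
- lock_rib (a point): Centre of the top of the lock's plastic rib, the part to push: 28 mm along x, 8 along y, z 48..59, just below flush. At organiser (180, 21, 59) locked, (180, 39, 59) free. Its steel tongue stands above the deck (z 78..98) at organiser x 144..161, y -93..-35 locked, 18 mm further to +y when free.
- slot (a point): Centre of the floor of the lock's recessed slot, axes as the organiser's, at organiser (180, 30, 47). Slot open at the top, x 162..198, y -23..83, 13 mm deep in the raised rear deck (x 132..206, y -104..95, top z 60): 40 to 58 mm free on either side of the rib for a fingertip.
- tin1: Closed plain steel tin, a cylinder 56 mm across and 60 mm tall, heavier at the foot, 0.1 to 0.15 kg, upright on the counter to the organiser's left at the start. Origin at the centre of its underside, z up its axis. May be absent (three or four of the four are there).
- tin2: Closed plain steel tin, a cylinder 56 mm across and 60 mm tall, heavier at the foot, 0.1 to 0.15 kg, upright on the counter to the organiser's left at the start. Origin at the centre of its underside, z up its axis. May be absent (three or four of the four are there).
- tin3: Closed plain steel tin, a cylinder 56 mm across and 60 mm tall, heavier at the foot, 0.1 to 0.15 kg, upright on the counter to the organiser's left at the start. Origin at the centre of its underside, z up its axis. May be absent (three or four of the four are there).
- tin4: Closed plain steel tin, a cylinder 56 mm across and 60 mm tall, heavier at the foot, 0.1 to 0.15 kg, upright on the counter to the organiser's left at the start. Origin at the centre of its underside, z up its axis. May be absent (three or four of the four are there).
- jar: Green glass jar, 76 mm across, 120 mm tall, on the counter to the right; leave alone. Origin at the centre of its underside.
- spoon_rest: White ceramic spoon rest, a round dish 110 mm across, 20 mm tall, to the right; leave alone. Origin at the centre of its underside.
- spatula: Spatula 280 mm long lying on the counter on the far left, beyond the tins; leave alone. Origin at the middle of its length, underside.
Things that resemble listed ones, but are neither listed nor needed, are in the scene too. Leave any purple look-alike of the tin1 alone.

How it is judged:
On the way, in this order (a step that is already met when the one before it is completed fails the run):
1. the lock is slid to free (value of joint lock above 0.014 m), for 0.1 s.
2. the arm is hooked under the closed catch (value of joint bail between 1.69 and 1.78 rad and value of joint catch below 0.03 rad and velocity of joint bail between -0.1 and 0.1 rad/s), for 0.4 s.
3. the lock is slid back to locked with the arm hooked (value of joint bail between 1.69 and 1.78 rad and value of joint catch below 0.03 rad and value of joint lock below 0.004 m), for 0.2 s.
At the end, for the whole second after the job is handed in: The arm is hooked (joint bail 1.69 to 1.78) under the closed catch (below 0.03 rad), the lock within 4 mm of fully locked, and every tin present stands upright (within 0.1 rad) and still on the trough floor in a bay (within 14 mm of the trough's centre line, foot at floor height within 6 mm) (all of step 3 and x of tin1 in the frame of organiser between -0.014 and 0.014 m and y of tin1 in the frame of organiser between -0.12 and 0.12 m and z of tin1 in the frame of organiser between 0.004 and 0.016 m and angle between each of tin1, tin2, tin3, tin4's own z axis and vertical below 0.1 rad and linear speed of each of tin1, tin2, tin3, tin4 below 0.03 m/s and x of tin2 in the frame of organiser between -0.014 and 0.014 m and y of tin2 in the frame of organiser between -0.12 and 0.12 m and z of tin2 in the frame of organiser between 0.004 and 0.016 m and x of tin3 in the frame of organiser between -0.014 and 0.014 m and y of tin3 in the frame of organiser between -0.12 and 0.12 m and z of tin3 in the frame of organiser between 0.004 and 0.016 m and x of tin4 in the frame of organiser between -0.014 and 0.014 m and y of tin4 in the frame of organiser between -0.12 and 0.12 m and z of tin4 in the frame of organiser between 0.004 and 0.016 m); the robot touches nothing.
It fails at once if the arm flies home (swings home faster than 1.5 rad/s, clear of the catch) (value of joint bail between 0.25 and 1.45 rad and velocity of joint bail below -1.5 rad/s).
It fails at once if a tin stands in the trough while the lock is free (value of joint lock above 0.008 m and ((x of tin1 in the frame of organiser between -0.014 and 0.014 m and y of tin1 in the frame of organiser between -0.12 and 0.12 m and z of tin1 in the frame of organiser between 0.004 and 0.016 m and angle between tin1's own z axis and vertical below 0.1 rad) or (x of tin2 in the frame of organiser between -0.014 and 0.014 m and y of tin2 in the frame of organiser between -0.12 and 0.12 m and z of tin2 in the frame of organiser between 0.004 and 0.016 m and angle between tin2's own z axis and vertical below 0.1 rad) or (x of tin3 in the frame of organiser between -0.014 and 0.014 m and y of tin3 in the frame of organiser between -0.12 and 0.12 m and z of tin3 in the frame of organiser between 0.004 and 0.016 m and angle between tin3's own z axis and vertical below 0.1 rad) or (x of tin4 in the frame of organiser between -0.014 and 0.014 m and y of tin4 in the frame of organiser between -0.12 and 0.12 m and z of tin4 in the frame of organiser between 0.004 and 0.016 m and angle between tin4's own z axis and vertical below 0.1 rad))).
It fails at once if the jar is disturbed (moved over 25 mm) (distance of jar from where it was at the start of the episode above 0.025 m).
It fails at once if the spoon rest is disturbed (moved over 25 mm) (distance of spoon_rest from where it was at the start of the episode above 0.025 m).
It fails at once if the spatula is disturbed (moved over 25 mm) (distance of spatula from where it was at the start of the episode above 0.025 m).
Of tin1, tin2, tin3, tin4 only 3 to 4 are there at a start; the rules pass over those that are not, and their reading is None.
At some moment in a run one of tin1, tin2, tin3, tin4 may be knocked a few centimetres aside while the robot is not near it.
It also fails if it takes over 210 s, if anything falls off the work surface, if the arm or the gripper's body presses on something with over 40 N, if the wrist force passes 120 N, or if a joint passes its speed limit or range.

### The arm

A 7-joint arm with a two-finger parallel gripper is mounted at the origin on the work surface. World frame = base frame: x ahead of the robot, y to its left, z up, the work surface at z = 0. Lengths are in m, angles in rad, forces in N, time in s.
With the tool pointing down it reaches from about 0.425 to 1.025 m from the base axis. Payload 3.6 kg.
Tool frame: the origin (TCP) lies at the very end of the fingers, on their centre line; the grasp point (between the pads) lies grip_depth behind it (grip_depth is the distance from the TCP to the grasp point, in m); z points along the fingers, y is the direction in which the jaws open and shut (so a half turn about z gives the same grasp; the last joint's range is limited). The gripper opens to 85 mm and grips with 20 to 120 N. Pads are 22 mm wide; open, the fingers measure 114 mm over their backs; the gripper's body (76 mm by 85 mm) begins 54 mm behind the grasp point. The pads swing forward as they close: fully open they stand 13 mm farther back than shut.
Start: joints at [-1.343, 0.591, 0.048, 1.609, -0.033, 0.943, -0.034], TCP at [0.229, 0.688, 0.231] pointing down, gripper open.
Joint ranges: [-2.69, 2.69], [-0.47, 2.24], [-1.27, 1.36], [0.19, 2.51], [-1.53, 4.68], [0.08, 2.07], [-3.09, 3.09]. Speed limits (rad/s): [2.57, 2.57, 3.14, 3.14, 3.14, 3.14, 3.14].

### API

Orientations are given as a rotation vector (axis times angle).
In Python, from rig import * gives the robot as it stands. Calls block until the motion is done:
- movep(position, orientation): joint-space move of the TCP to a pose.
- line_to(position, ori=None, feed=0.15, until_force=None): straight line of the TCP; ori=None keeps the orientation; feed is the mean speed in m/s. With until_force (N) it stops when the force on the tool has changed by that much, and returns True; else False.
- set_joints(angles): joint-space move.
- gripper_to(opening): finger opening in m; the grip force is fixed at half the most; returns when the fingers have stopped.
- pause(seconds).
- solve_ik(position, orientation): joint angles nearest the present ones, or None.
- state(): the state.
- grab_frame(name): name is "side" or "top" or "wrist"; returns a dict with "pixels" (400x640x3 uint8, red, green, blue), "fx", "fy", "cx", "cy" (pixels), "k1" (the pictures are not rectified: a ray, as slopes to the right and down, at radius r is drawn at 1 + k1 r^2 times it, then the intrinsics apply), "position" and "attitude" of the camera in the world; the wrist camera has in their place "mount" (4x4, takes a point from camera to tool coordinates, whose origin is the TCP and whose axes are the flange's). Camera axes: x right, y down, z forward; pixel columns grow to the right and rows downward; lengths in m; the calibration is good to about 2 mm. A picture is of the moment at which its call begins: read the wrist's pose just before it. There is no depth.
A pose or a line that the arm cannot do raises IKError and nothing moves.
- hand_in(): hands the job in, once; it reports no verdict.
Trained networks look in the newest picture that a camera, given by its name, has taken for a name from the list of things; names that differ only in an ending like _2 or _b are one class to them, and where a whole thing is asked for, a point or a joint stands for the part that bears it (a point fixed in the world has none). Each returns a list of dicts, best first, with "p" (0 to 1); they miss things now and then, are a little off and sometimes report something else, mostly with a low value. They report only what shows in the picture. A call takes as long as a camera call. They do not tell look-alikes from the thing itself.
- find_in(camera, query): "box" ([centre column, centre row, width, height] in pixels, round what is visible of it).
- spot_point(camera, query): "pixel" ([column, row] in pixels: a listed point, or the origin of a listed thing).
The state is a dict: "time": time; "q": joint angles; "qvel": joint speeds; "joint_efforts": joint torques, N m; "tcp_pos": TCP position; "ee_rot": TCP orientation; "force": force on the tool from outside, world axes, zero at the start; "wrist_torque": the same for the moment, N m; "finger_gap": finger opening in m.
Only numpy, scipy, OpenCV 4.12 (cv2) and the standard library are available. Lean on these libraries where they do the work, as an engineer would, in place of code of your own. Each camera call takes 0.05 s, during which the arm holds its last target.

## Working session

There is one attempt and no reset: what is moved stays moved. The work goes in short steps, each a Python script; the robot and the scene stay as the last script left them, time stands still between calls to the robot, and variables do not carry over. Pictures are saved under pics/ and viewed, and the job is handed in when it is done.

```bash
ls; mkdir -p pics; python3 - <<'E'
from rig import *
import cv2
print(state())
for c in ("side","top","wrist"):
    f=grab_frame(c); cv2.imwrite(f"pics/{c}0.png",f["pixels"][:,:,::-1])
    print(c,{k:v for k,v in f.items() if k!="pixels"})
    for q in ["organiser","bay1","bay4","bail_grip","lock_rib","slot","catch_tip","tin1","jar","spoon_rest","spatula"]:
        print(q,[(round(d["p"],2),[round(x) for x in d["pixel"]]) for d in spot_point(c,q)][:6])
E
```

```text
pics
{'time': 0.0, 'q': array([-1.34352798,  0.59213045,  0.04829268,  1.60983929, -0.0332805 ,
        0.94270666, -0.03370905]), 'qvel': array([-6.04635582e-04, -2.89378011e-04,  1.67072454e-03,  4.35665902e-04,
        8.40558899e-04,  6.97234205e-04,  9.69723135e-05]), 'joint_efforts': array([-2.55422456e-04, -5.48714375e+01,  1.54646806e+00, -1.98114896e+01,
        9.41673992e-03,  9.03575623e-03,  1.79119652e-06]), 'tcp_pos': array([0.22831972, 0.68722676, 0.23012625]), 'ee_rot': array([-0.50153104, -3.10107204,  0.00356297]), 'force': array([-0.30361589, -0.12535518,  0.0216894 ]), 'wrist_torque': array([-0.006222  ,  0.00710771,  0.02313724]), 'finger_gap': 0.08539701948523701}
side {'fx': 364.7108148576738, 'fy': 364.7108148576738, 'cx': 317.3132340543742, 'cy': 203.44878722151464, 'k1': -0.01549921204891485, 'position': array([ 0.47282375, -0.7902498 ,  0.84408989]), 'attitude': array([-2.30710066,  0.14458544, -0.04633623])}
organiser [(0.74, [303, 246])]
bay1 [(0.93, [304, 234]), (0.84, [310, 269]), (0.75, [306, 250]), (0.63, [299, 219])]
bay4 [(0.93, [304, 234]), (0.84,
[... 1049 characters left out ...]
.73, [433, 189])]
spoon_rest [(0.62, [465, 234])]
spatula [(0.61, [178, 219])]
wrist {'fx': 309.14050834410926, 'fy': 309.14050834410926, 'cx': 317.917154167407, 'cy': 200.56562079916444, 'k1': -0.008129137170941004, 'mount': array([[-5.92956508e-04, -9.62630595e-01, -2.70817256e-01,
         6.89209455e-02],
       [ 9.99998995e-01, -9.19593755e-04,  1.07922655e-03,
        -4.70176417e-04],
       [-1.28793835e-03, -2.70816343e-01,  9.62630173e-01,
        -1.42544167e-01],
       [ 0.00000000e+00,  0.00000000e+00,  0.00000000e+00,
         1.00000000e+00]])}
organiser []
bay1 []
bay4 []
bail_grip []
lock_rib []
slot []
catch_tip []
tin1 [(0.61, [148, 382])]
jar []
spoon_rest []
spatula []
```

View pics/side0.png

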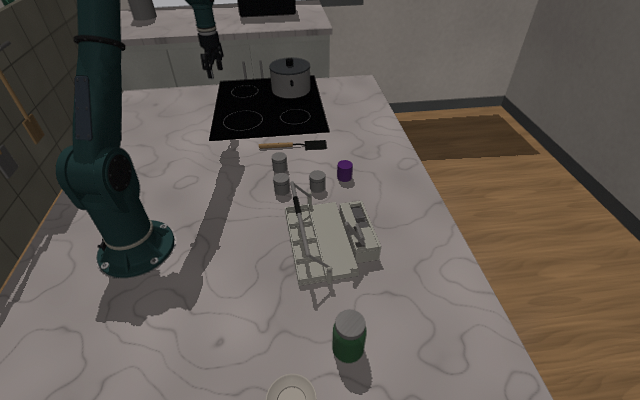

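View pics/top0.png

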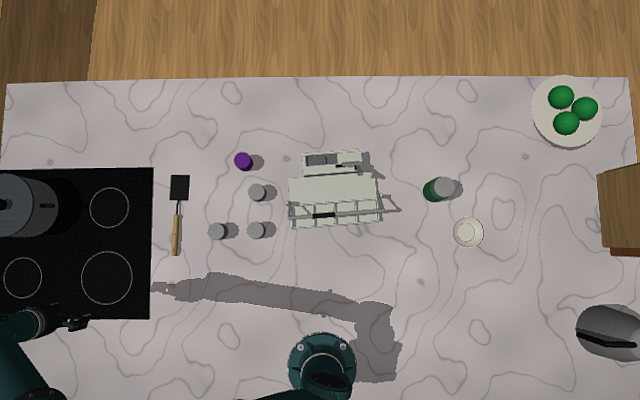

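View pics/wrist0.png

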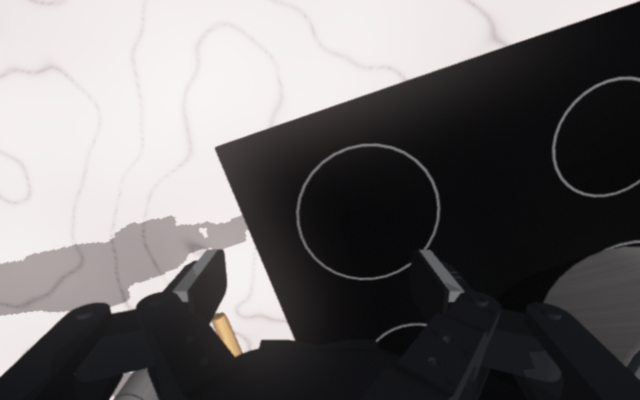

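```bash
cat > h.py <<'E'
from rig import *
import numpy as np, cv2
from scipy.spatial.transform import Rotation as R
from scipy.optimize import least_squares
def cam(name, save=None):
    s=state(); f=grab_frame(name)
    if save: cv2.imwrite(f"pics/{save}.png",f["pixels"][:,:,::-1])
    if name=="wrist":
        T=np.eye(4); T[:3,:3]=R.from_rotvec(s["ee_rot"]).as_matrix(); T[:3,3]=s["tcp_pos"]
        M=T@f["mount"]; f["Rm"]=M[:3,:3]; f["pos"]=M[:3,3]
    else:
        f["Rm"]=R.from_rotvec(f["attitude"]).as_matrix(); f["pos"]=np.array(f["position"])
    return f
def proj(f,P):
    P=np.atleast_2d(P); c=(P-f["pos"])@f["Rm"]
    u=c[:,:2]/c[:,2:]; r2=(u**2).sum(1,keepdims=True); u=u*(1+f["k1"]*r2)
    return u*[f["fx"],f["fy"]]+[f["cx"],f["cy"]]
def back(f,px,z):
    d=(np.array(px)-[f["cx"],f["cy"]])/[f["fx"],f["fy"]]; u=d.copy()
    for _ in range(10): u=d/(1+f["k1"]*(u@u))
    v=f["Rm"]@np.r_[u,1]; return f["pos"]+v*(z-f["pos"][2])/v[2]
def o2w(pose,P):  # pose x,y,yaw ; P mm
    P=np.atleast_2d(P)/1000.; c,s=np.cos(pose[2]),np.sin(pose[2])
    return P@np.array([[c,s,0],[-s,c,0],[0,0,1]])+[pose[0],pose[1],0]
def down(yaw): # tool z down; tool x axis at heading yaw in world
    c,s=np.cos(yaw),np.sin(yaw)
    return R.from_matrix(np.array([[c,s,0],[s,-c,0],[0,0,-1]])).as_rotvec()
E
python3 - <<'E'
from h import *
T=cam("top"); S=cam("side")
obs=[(T,(0,-36,10),(347,211)),(T,(0,36,10),(323,216)),(T,(0,108,10),(302,220)),(T,(0,-108,10),(368,211)),
(T,(180,30,47),(321,159)),(T,(102,-85,152),(363,175)),(T,(-10,40,125),(326,215)),
(S,(0,108,10),(299,219)),(S,(0,36,10),(304,234)),(S,(0,-36,10),(306,250)),(S,(0,-108,10),(310,269)),
(S,(180,30,47),(357,219)),(S,(102,-85,152),(344,226)),(S,(-10,40,125),(298,203))]
def res(p): return np.concatenate([proj(f,o2w(p,P))[0]-px for f,P,px in obs])
r=least_squares(res,[0.5,0,0],loss="soft_l1")
print(r.x); print(np.round(res(r.x).reshape(-1,2),1))
for px in [(257,194),(222,231),(259,230),(246,164)]: print("T",back(T,px,0.0))
for px in [(282,191),(344,176),(318,188),(281,169)]: print("S",back(S,px,0.0))
print("jar",back(T,(433,189),0),back(S,(348,346),0))
print("spoon",back(T,(465,234),0))
print("spat",back(T,(178,219),0))
for n in ("top","side"):
  print(n,[(round(d["p"],2),np.round(d["box"])) for d in find_in(n,"tin1")])
E
```

```text
[ 0.50988755 -0.05160995  0.06615038]
[[-1.4  1.6]
 [ 1.5 -1.8]
 [ 1.4 -4.1]
 [-1.4 -0.1]
 [ 1.2  0.9]
 [-0.9 -0.2]
 [-1.8 -0.1]
 [-0.4 -1.1]
 [-1.9 -0.1]
 [-0.2  1.4]
 [-0.1  1.7]
 [ 2.4 -0.3]
 [ 1.1 -1.3]
 [-1.2  3.3]]
T [0.58082782 0.21585915 0.        ]
T [0.4548072  0.33535441 0.        ]
T [0.45687891 0.20853697 0.        ]
T [0.68644721 0.25473995 0.        ]
S [0.45530568 0.21029437 0.        ]
S [6.89366979e-01 2.65664523e-01 1.11022302e-16]
S [0.58473959 0.20955131 0.        ]
S [0.45776092 0.3410761  0.        ]
jar [ 0.59125301 -0.39332298  0.        ] [ 0.58497673 -0.38623065  0.        ]
spoon [ 0.43418154 -0.49782766  0.        ]
spat [0.49750336 0.48819664 0.        ]
top [(0.74, array([258., 194.,  23.,  19.])), (0.7, array([244., 163.,  22.,  21.])), (0.65, array([220., 232.,  24.,  20.])), (0.63, array([257., 230.,  18.,  17.]))]
side [(0.78, array([346., 170.,  14.,  23.])), (0.64, array([279., 163.,  18.,  18.])), (0.61, array([317., 182.,  14.,  17.])), (0.52, array([282., 182.,  15.,  21.]))]
```

```bash
python3 - <<'E'
from h import *
try: print("gd",grip_depth)
except Exception as e: print(e)
import rig; print([n for n in dir(rig) if not n.startswith('__')])
p=[0.50989,-0.05161,0.06615]
w=o2w(p,(110,0,0))[0]
s=state(); 
try:
  movep([w[0],w[1],0.33],down(p[2]+np.pi))
except Exception as e:
  print(repr(e))
s=state(); print(s["time"],s["tcp_pos"],s["ee_rot"],s["q"])
f=cam("wrist","w1")
for q in ["organiser","bay1","bail_grip","lock_rib","slot","catch_tip"]:
    print(q,[(round(d["p"],2),[round(x,1) for x in d["pixel"]]) for d in spot_point("wrist",q)][:6])
im=f["pixels"][:,:,::-1].copy()
for P in [(180,30,47),(180,21,59),(102,-85,152),(-10,40,125),(0,108,10),(0,36,10),(0,-36,10),(0,-108,10),(132,-104,60),(132,95,60),(206,-104,60),(206,95,60),(162,-23,60),(198,83,60)]:
    u=proj(f,o2w(p,P))[0]; print(P,np.round(u,1)); cv2.circle(im,tuple(int(x) for x in u),3,(0,0,255),1)
cv2.imwrite("pics/w1o.png",im)
E
```

```text
gd 0.0187
['IKError', 'find_in', 'grab_frame', 'grip_depth', 'gripper_to', 'hand_in', 'line_to', 'movep', 'pause', 'set_joints', 'solve_ik', 'spot_point', 'state']
4.9333 [ 0.619818   -0.04306321  0.32978978] [ 1.06724315e-01 -3.13953528e+00 -7.81938467e-04] [-0.28129563  0.38018391  0.38216011  1.76061146 -0.16248016  1.03205688
  1.7986187 ]
organiser [(0.81, [318.3, 83.4])]
bay1 [(0.86, [340.8, 82.5]), (0.81, [395.9, 79.9]), (0.69, [242.2, 85.2]), (0.63, [293.4, 81.9]), (0.34, [84.5, 120.2])]
bail_grip [(0.75, [359.2, 60.7])]
lock_rib [(0.88, [335.5, 216.2]), (0.49, [315.1, 84.9])]
slot [(0.62, [593.4, 63.1]), (0.6, [342.5, 212.5])]
catch_tip [(0.87, [237.1, 171.1])]
(180, 30, 47) [337.6 213.2]
(180, 21, 59) [331.7 215.9]
(102, -85, 152) [235.8 173.6]
(-10, 40, 125) [355.2  62.5]
(0, 108, 10) [393.7  83.3]
(0, 36, 10) [342.5  83.2]
(0, -36, 10) [291.3  83.1]
(0, -108, 10) [240.   83.1]
(132, -104, 60) [240.5 182.6]
(132, 95, 60) [386.4 182.8]
(206, -104, 60) [244.  233.3]
(206, 95, 60) [383.2 233.4]
(162, -23, 60) [300.3 203.8]
(198, 83, 60) [375.2 228.1]
```

View pics/w1o.png

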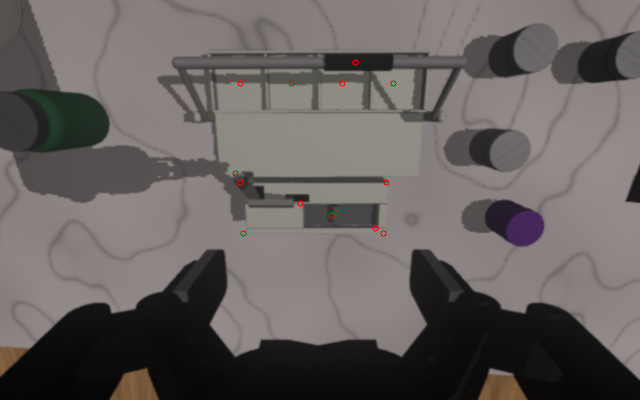

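```bash
python3 - <<'E'
import cv2
im=cv2.imread("pics/w1.png")
cv2.imwrite("pics/w1z.png",cv2.resize(im[40:240,160:460],(800,533),interpolation=cv2.INTER_CUBIC))
E
```

```text
(no output)
```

View pics/w1z.png

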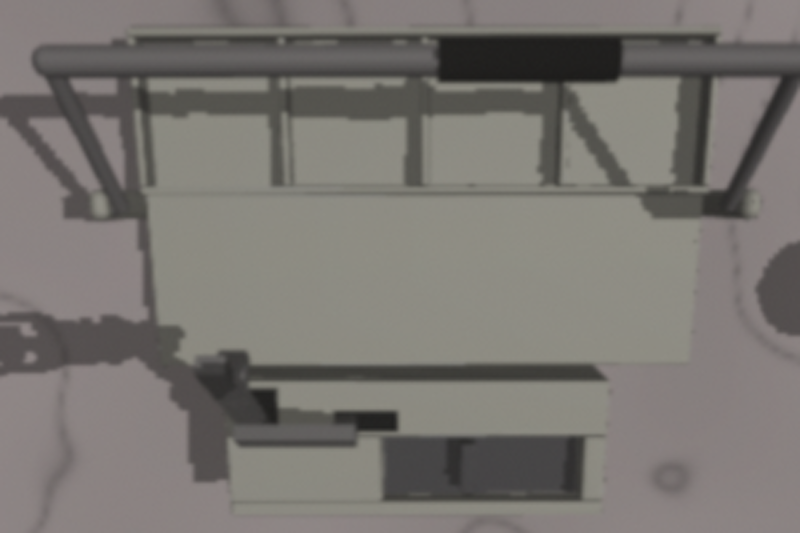

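```bash
cat > fit.py <<'E'
from h import *
T=np.array([0.619818,-0.04306321,0.32978978]);rv=[1.06724315e-01,-3.13953528e+00,-7.81938467e-04]
f=grab_frame("wrist"); M=np.eye(4);M[:3,:3]=R.from_rotvec(rv).as_matrix();M[:3,3]=T;M=M@f["mount"];f["Rm"]=M[:3,:3];f["pos"]=M[:3,3]
Z=lambda u,v:(160+u/2.6667,40+v/2.6667)
obs=[((132,95,60),Z(608,379)),((206,95,60),Z(601,513)),((162,83,60),Z(585,436)),((198,83,60),Z(583,500)),((162,-23,60),Z(383,436)),((206,-104,60),Z(232,513)),((198,-23,60),Z(383,500)),
((-40,-148,28),Z(130,30)),((-40,148,28),Z(718,35)),((132,148,20),Z(690,361)),((40,72,10),Z(545,186)) ][:10]
P=np.array([o[0] for o in obs],float);px=np.array([o[1] for o in obs])
for fz in (0,1):
  def res(p): 
    W=o2w(p,P); 
    if fz: W=W+[0,0,p[3]]
    return (proj(f,W)-px).ravel()
  r=least_squares(res,[.51,-.05,.066,0][:3+fz],loss="soft_l1"); print(r.x);print(np.round(res(r.x).reshape(-1,2),1).tolist())
E
python3 fit.py
```

```text
[ 0.50946584 -0.04887358  0.07289622]
[[1.1, 0.0], [0.8, 0.4], [-0.1, -0.2], [-0.6, 0.1], [-0.6, 0.2], [-0.1, 1.2], [-0.1, 0.5], [-2.4, -1.1], [2.0, -4.3], [-0.1, 0.8]]
[ 0.51067585 -0.0478093   0.06912717 -0.00576601]
[[0.5, 0.3], [0.0, 0.0], [-0.7, -0.3], [-1.2, -0.3], [-0.1, -0.1], [1.0, 0.3], [0.2, -0.1], [-0.0, 0.3], [1.2, -1.9], [-1.0, 1.3]]
```

```bash
cat >> h.py <<'E'
OP=[0.510,-0.0485,0.071]
def W(x,y,z): return o2w(OP,(x,y,z))[0]
def st(tag=""):
    s=state(); w=s["tcp_pos"]; c,sn=np.cos(OP[2]),np.sin(OP[2]); d=w[:2]-OP[:2]
    print(tag,"t",round(s["time"],1),"org",np.round([(c*d[0]+sn*d[1])*1e3,(-sn*d[0]+c*d[1])*1e3,w[2]*1e3],1),"F",np.round(s["force"],1),"gap",round(s["finger_gap"]*1e3,1)); return s
E
python3 - <<'E'
from h import *
gripper_to(0.0)
movep(W(180,-3,160),down(OP[2]+np.pi)); st()
line_to(W(180,-3,75),feed=0.12); st()
f=cam("wrist","w2")
print(line_to(W(180,-3,51),feed=0.04,until_force=4)); st()
E
```

```text
t 6.9 org [180.5  -3.6 161.1] F [ 0.1 -0.2 -0.1] gap 0.1
 t 7.7 org [180.7  -3.3  75.8] F [ 0.  -0.3  0.2] gap 0.2
False
 t 8.5 org [180.   -3.1  50.9] F [0.3 0.5 0.4] gap 0.5
```

View pics/w2.png

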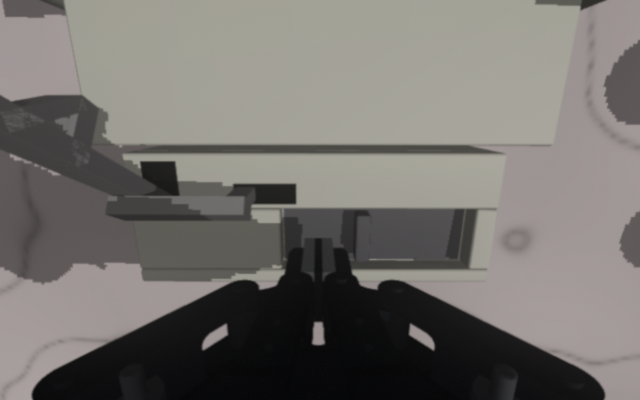

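```bash
python3 - <<'E'
from h import *
for y in (2,6,10,14,18,22,26,30,34):
    h=line_to(W(180,y,51),feed=0.03,until_force=8); s=st(f"{y} {h}")
    if h: break
line_to(W(180,s and y-4,51),feed=0.03); st()
line_to(W(180,y-4,80),feed=0.1)
f=cam("wrist","w3"); f=cam("side","s3")
print([(d["p"],d["pixel"],) for d in spot_point("wrist","lock_rib")])
E
```

```text
2 False t 8.8 org [180.2   2.7  51.2] F [0.2 0.  0. ] gap -0.3
6 False t 9.1 org [180.1   6.2  51.1] F [ 0.6  0.  -0.5] gap -0.3
10 False t 9.4 org [180.   10.1  51. ] F [ 0.  -1.  -0.3] gap 0.0
14 False t 9.7 org [180.   14.5  51. ] F [ 0.2 -0.2  0. ] gap -0.3
18 False t 10.0 org [180.   18.6  51. ] F [-0.1  0.7 -0.8] gap -0.1
22 False t 10.3 org [180.  22.  51.] F [ 0.3 -1.3  0.6] gap 0.2
26 True t 10.5 org [179.9  21.8  50.8] F [ 0.1 -1.2  1.2] gap 0.2
 t 10.7 org [179.9  21.9  51. ] F [ 0.  -1.7  1.3] gap 0.0
[(0.71, [345.6, 236.3])]
```

View pics/w3.png

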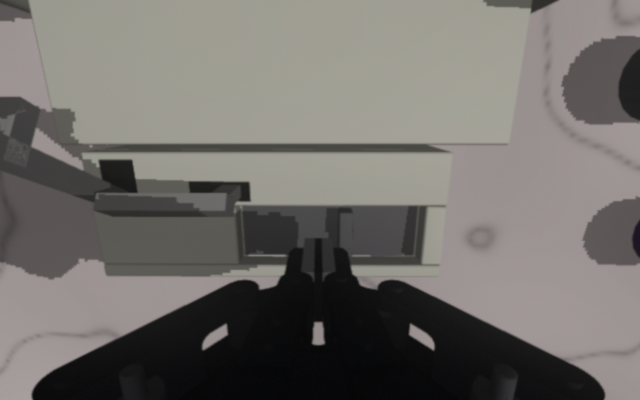

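```bash
python3 - <<'E'
from h import *
line_to(W(180,18,80),feed=0.1); line_to(W(180,18,51),feed=0.06,until_force=5); st()
for y in (22,24,26,28,30):
    h=line_to(W(180,y,51),feed=0.02,until_force=12); s=st(f"{y} {h}")
    if h: break
line_to(W(180,y-5,51),feed=0.05); st()
line_to(W(180,y-5,160),feed=0.2)
f=cam("wrist","w4")
E
python3 -c "
import cv2
im=cv2.imread('pics/w4.png'); cv2.imwrite('pics/w4z.png',cv2.resize(im[120:280,160:460],(800,427),interpolation=cv2.INTER_CUBIC))"
```

```text
t 12.2 org [179.9  18.   50.6] F [0.6 0.  0.3] gap -0.1
22 False t 12.6 org [180.4  21.9  51.4] F [0.7 0.3 0.3] gap 0.4
24 False t 12.8 org [180.3  22.2  51.4] F [ 0.3 -4.2  0.8] gap 0.2
26 False t 13.1 org [180.3  22.4  51.4] F [ 0.2 -7.1  0.6] gap -0.0
28 False t 13.3 org [180.3  22.5  51.5] F [ 0.9 -9.5 -0.1] gap 0.0
30 False t 13.6 org [180.3  22.7  51.5] F [  1.  -10.8  -0.6] gap -0.1
 t 13.8 org [179.9  22.3  51.2] F [ 0.  -7.3  0.4] gap 0.2
```

View pics/w4z.png

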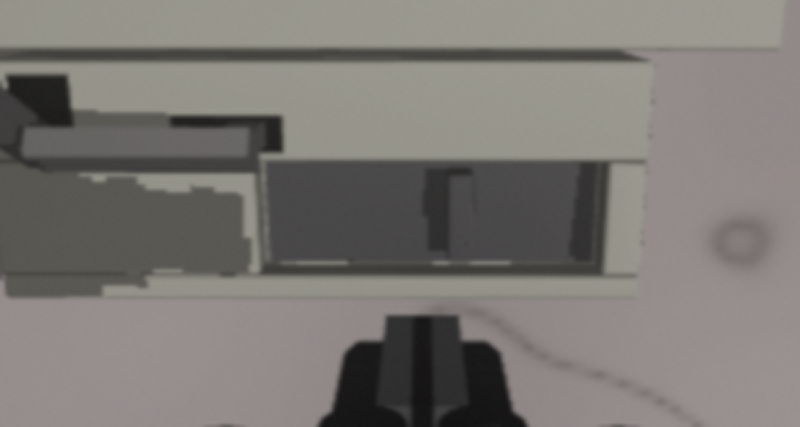

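```bash
python3 - <<'E'
from h import *
T=np.array([0.619818,-0.04306321,0.32978978]);rv=[1.06724315e-01,-3.13953528e+00,-7.81938467e-04]
f=grab_frame("wrist"); M=np.eye(4);M[:3,:3]=R.from_rotvec(rv).as_matrix();M[:3,3]=T;M=M@f["mount"];f["Rm"]=M[:3,:3];f["pos"]=M[:3,3]
print(proj(f,W(-10,40,125)))
line_to(W(180,17,250),feed=0.3)
for hd in (np.pi/2,-np.pi/2):
    for P in [(-10,40,220),(-10,40,106),(45,40,145-19),(118,40,80)]:
        q=solve_ik(W(*P),down(OP[2]+hd)); print(hd,P,None if q is None else np.round(q,2))
E
```

```text
[[358.15162107  62.62512789]]
1.5707963267948966 (-10, 40, 220) [-0.68  0.43  0.82  2.15 -0.46  0.75  0.51]
1.5707963267948966 (-10, 40, 106) [-0.51  0.59  0.61  2.23 -0.7   0.52  0.72]
1.5707963267948966 (45, 40, 126) [-0.54  0.62  0.67  2.1  -0.66  0.63  0.66]
1.5707963267948966 (118, 40, 80) [-0.48  0.76  0.62  1.96 -0.71  0.66  0.67]
-1.5707963267948966 (-10, 40, 220) [ 0.33  0.36 -0.51  2.11  0.26  0.73  2.86]
-1.5707963267948966 (-10, 40, 106) [-0.04  0.51 -0.05  2.21  0.05  0.42  3.09]
-1.5707963267948966 (45, 40, 126) [ 0.3   0.57 -0.52  2.06  0.48  0.62  2.67]
-1.5707963267948966 (118, 40, 80) [-0.03  0.66 -0.06  1.94  0.07  0.55  3.08]
```

Prediction matches the sleeve within 0.6 px. Use heading +π/2 and grip the sleeve.

```bash
python3 - <<'E'
from h import *
gripper_to(0.045)
movep(W(-10,40,200),down(OP[2]+np.pi/2)); st()
line_to(W(-10,40,150),feed=0.1)
cam("wrist","w5")
print(line_to(W(-10,40,107),feed=0.05,until_force=6)); st()
cam("wrist","w6"); cam("side","s6")
E
```

```text
t 16.7 org [ -8.7  40.1 200.4] F [ 0.2 -0.1  0. ] gap 44.7
False
 t 18.4 org [ -9.8  39.9 107.2] F [ 0.3 -0.2  0.6] gap 45.2
```

View pics/w5.png

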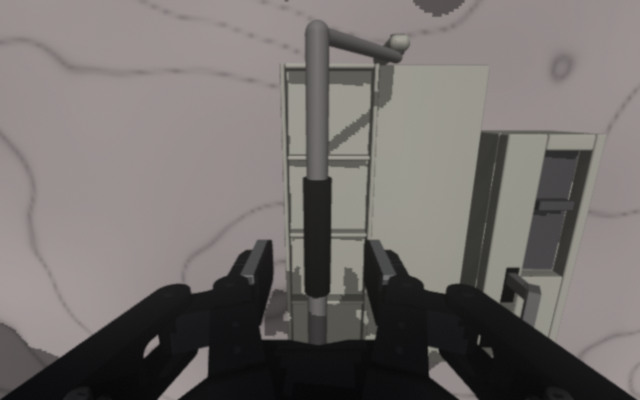

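View pics/w6.png

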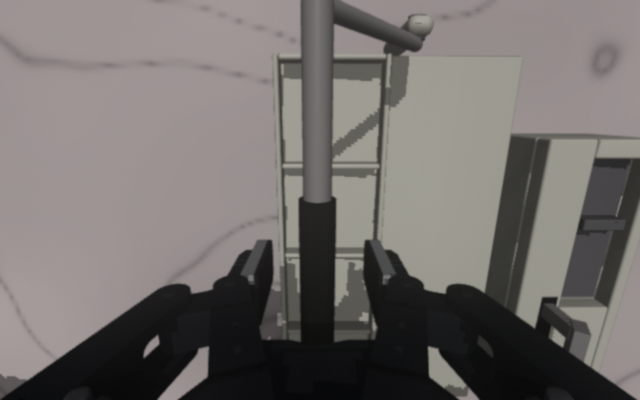

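```bash
cat >> h.py <<'E'
def org():
    s=state(); w=s["tcp_pos"]; c,sn=np.cos(OP[2]),np.sin(OP[2]); d=w[:2]-OP[:2]
    return np.array([(c*d[0]+sn*d[1])*1e3,(-sn*d[0]+c*d[1])*1e3,w[2]*1e3]),s
def arc(q,off,feed=0.08,rad=85):
    P=np.array([45+rad*np.sin(q-.698),40,60+rad*np.cos(q-.698)])+off
    line_to(W(*P),feed=feed)
    o,s=org(); b=o-off; qe=.698+np.arctan2(b[0]-45,b[2]-60)
    c,sn=np.cos(OP[2]),np.sin(OP[2]);F=s["force"]
    print("q",round(q,2),"qe",round(qe,3),"rad",round(np.hypot(b[0]-45,b[2]-60),1),"org",np.round(o,1),"Fxz",np.round([c*F[0]+sn*F[1],F[2]],1),"gap",round(s["finger_gap"]*1e3,1),"t",round(s["time"],1))
    return qe
E
python3 - <<'E'
from h import *
gripper_to(0.0); o,s=org(); st("closed")
off=o-np.array([45+85*np.sin(-.698),40,60+85*np.cos(-.698)]); off[1]=o[1]-40
print(off); np.save("off.npy",off)
for q in np.arange(0.15,1.36,0.15): arc(q,off)
cam("wrist","w7"); cam("side","s7")
E
```

```text
closed t 18.9 org [-10.2  40.1 107.3] F [-1.5 -0.3  4.5] gap 14.3
[ -0.59299089   0.08548082 -17.86532925]
q 0.15 qe 0.115 rad 85.7 org [ -2.8  40.1 113.6] Fxz [-5.1 -4.9] gap 13.9 t 19.2
q 0.3 qe 0.247 rad 86.5 org [  6.7  40.1 120. ] Fxz [-9.   3.6] gap 14.5 t 19.5
q 0.45 qe 0.374 rad 87.3 org [ 16.6  40.2 124.8] Fxz [-14.7  17. ] gap 14.0 t 19.8
q 0.6 qe 0.562 rad 85.9 org [ 32.8  40.1 127.2] Fxz [-9.2 10.1] gap 13.9 t 20.1
q 0.75 qe 0.727 rad 85.6 org [ 46.9  40.2 127.7] Fxz [-7.6  8.8] gap 14.0 t 20.4
q 0.9 qe 0.885 rad 85.4 org [ 60.3  40.2 126.1] Fxz [-6.1  6.3] gap 13.8 t 20.7
q 1.05 qe 1.04 rad 85.3 org [ 73.   40.2 122.5] Fxz [-5.8  4.7] gap 14.0 t 21.1
q 1.2 qe 1.174 rad 84.6 org [ 83.1  40.3 117.3] Fxz [-6.9  9.7] gap 14.3 t 21.4
q 1.35 qe 1.333 rad 83.5 org [ 94.   40.3 109.4] Fxz [-7.1  1.7] gap 14.0 t 21.7
```

View pics/w7.png

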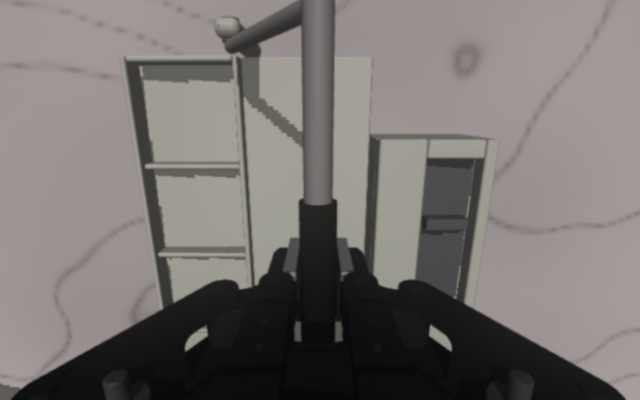

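```bash
python3 - <<'E'
from h import *
off=np.load("off.npy")
for q in [1.45,1.52,1.59,1.65,1.70,1.75,1.79,1.82]:
    qe=arc(q,off,feed=0.04)
cam("wrist","w8"); cam("side","s8")
E
```

```text
q 1.45 qe 1.433 rad 83.1 org [100.2  40.2 103.8] Fxz [-6.2  0.8] gap 13.7 t 22.1
q 1.52 qe 1.49 rad 83.1 org [103.6  40.2 100.5] Fxz [-9.3  8.8] gap 14.1 t 22.4
q 1.59 qe 1.569 rad 82.8 org [107.7  40.2  95.5] Fxz [-7.5  3.2] gap 13.8 t 22.7
q 1.65 qe 1.637 rad 82.5 org [111.   40.2  90.9] Fxz [-7.2  0.2] gap 13.8 t 23.0
q 1.7 qe 1.683 rad 82.6 org [113.3  40.2  87.8] Fxz [-7.4  4.2] gap 13.9 t 23.3
q 1.75 qe 1.725 rad 82.7 org [115.2  40.3  84.9] Fxz [-8.1  9.7] gap 14.1 t 23.5
q 1.79 qe 1.777 rad 82.6 org [117.3  40.2  81.1] Fxz [-6.9  2.2] gap 13.8 t 23.8
q 1.82 qe 1.805 rad 82.6 org [118.3  40.2  79.1] Fxz [-8.1  5.5] gap 14.2 t 24.0
```

```bash
python3 -c "
import cv2
im=cv2.imread('pics/s8.png'); cv2.imwrite('pics/s8z.png',cv2.resize(im[150:310,230:430],(800,640),interpolation=cv2.INTER_CUBIC)[:600])"
```

```text
(no output)
```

View pics/s8z.png

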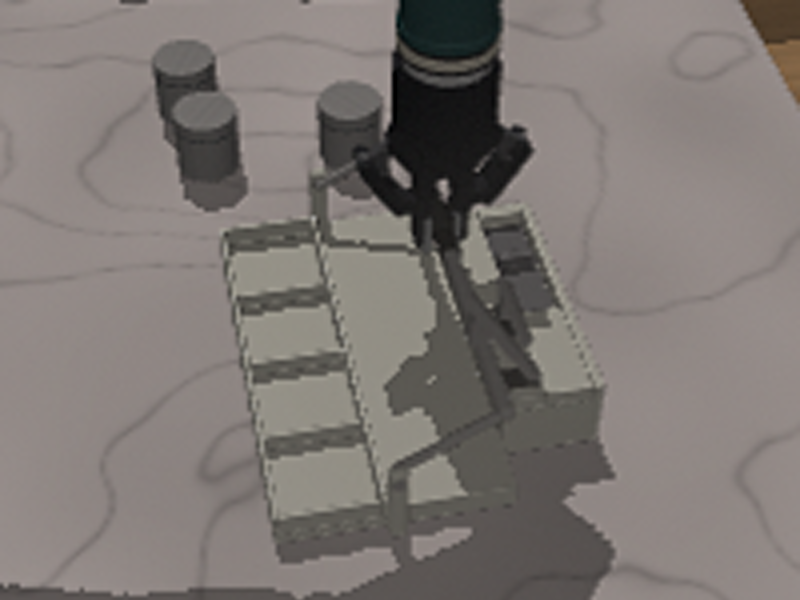

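View pics/w8.png

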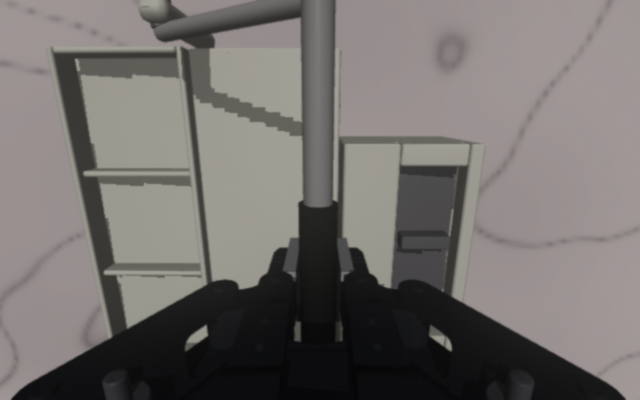

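```bash
python3 - <<'E'
from h import *
off=np.load("off.npy")
for q in [1.85,1.88,1.91]:
    qe=arc(q,off,feed=0.03,rad=85)
cam("side","s9");cam("wrist","w9")
E
python3 -c "
import cv2
im=cv2.imread('pics/s9.png'); cv2.imwrite('pics/s9z.png',cv2.resize(im[190:290,310:410],(600,600),interpolation=cv2.INTER_CUBIC))"
```

```text
q 1.85 qe 1.83 rad 82.7 org [119.2  40.2  77.3] Fxz [-8.3  7.9] gap 14.2 t 24.4
q 1.88 qe 1.855 rad 82.8 org [120.2  40.2  75.5] Fxz [-9.2 12.2] gap 13.8 t 24.6
q 1.91 qe 1.899 rad 82.8 org [121.6  40.2  72.1] Fxz [-7.5  3. ] gap 13.8 t 24.9
```

View pics/s9z.png

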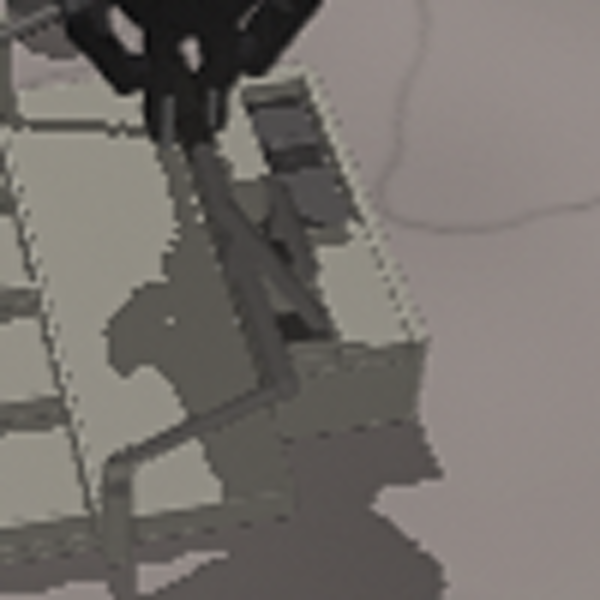

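```bash
python3 - <<'E'
from h import *
off=np.load("off.npy")
for q in [1.93,1.95,1.93,1.90,1.87,1.84,1.81,1.78,1.75]:
    qe=arc(q,off,feed=0.03,rad=85)
cam("side","s10");cam("wrist","w10")
E
```

```text
q 1.93 qe 1.918 rad 82.9 org [122.2  40.2  70.6] Fxz [-7.9  4.2] gap 13.9 t 25.2
q 1.95 qe 1.93 rad 82.9 org [122.6  40.2  69.7] Fxz [-8.7  9.8] gap 14.3 t 25.5
q 1.93 qe 1.915 rad 82.9 org [122.2  40.2  70.8] Fxz [-7.7  6.1] gap 14.3 t 25.7
q 1.9 qe 1.89 rad 82.8 org [121.3  40.2  72.8] Fxz [-6.8  2.1] gap 13.9 t 26.0
q 1.87 qe 1.865 rad 82.7 org [120.4  40.2  74.6] Fxz [-7.3 -1.6] gap 14.4 t 26.2
q 1.84 qe 1.84 rad 82.6 org [119.5  40.2  76.5] Fxz [-5.5 -4.6] gap 13.9 t 26.5
q 1.81 qe 1.815 rad 82.5 org [118.6  40.2  78.3] Fxz [-5.5 -8.7] gap 14.1 t 26.7
q 1.78 qe 1.781 rad 82.6 org [117.4  40.2  80.8] Fxz [-4.8 -9.5] gap 14.1 t 27.0
q 1.75 qe 1.774 rad 82.8 org [117.2  40.2  81.4] Fxz [  0.5 -26.1] gap 14.1 t 27.2
```

```bash
python3 - <<'E'
from h import *
off=np.load("off.npy")
arc(1.77,off,feed=0.03)
arc(1.79,off,feed=0.03)
gripper_to(0.02); st(); gripper_to(0.032); st()
cam("side","s11"); 
for q in ("bail_grip","catch_tip"): print(q,[(round(d["p"],2),d["pixel"]) for d in spot_point("side",q)])
f=cam("top","t11"); g=cam("side")
for q in ("bail_grip","catch_tip"): print(q,[(round(d["p"],2),d["pixel"]) for d in spot_point("top",q)])
print(proj(f,W(118,40,103)),proj(g,W(118,40,103)),proj(g,W(102,-85,152)),proj(f,W(102,-85,152)))
E
python3 -c "
import cv2
im=cv2.imread('pics/s11.png'); cv2.imwrite('pics/s11z.png',cv2.resize(im[190:290,290:410],(720,600),interpolation=cv2.INTER_CUBIC))"
```

```text
q 1.77 qe 1.776 rad 82.8 org [117.3  40.2  81.3] Fxz [ -3.8 -22.4] gap 13.8 t 27.6
q 1.79 qe 1.78 rad 82.7 org [117.4  40.2  81. ] Fxz [ -6.2 -14.1] gap 14.1 t 27.8
 t 28.1 org [119.8  40.5  82.8] F [-6.7 -0.6 -5.7] gap 20.1
 t 28.3 org [124.1  40.1  83.9] F [ 1.1  0.3 -0. ] gap 31.8
bail_grip [(0.82, [336.2, 201.5]), (0.19, [311.8, 268.0])]
catch_tip []
bail_grip [(0.4, [334.5, 220.7])]
catch_tip [(0.45, [364.2, 174.7])]
[[319.73379913 175.5397086 ]] [[339.37068806 205.14351622]] [[345.0212815  223.71493474]] [[360.93969263 174.63993536]]
```

View pics/s11z.png

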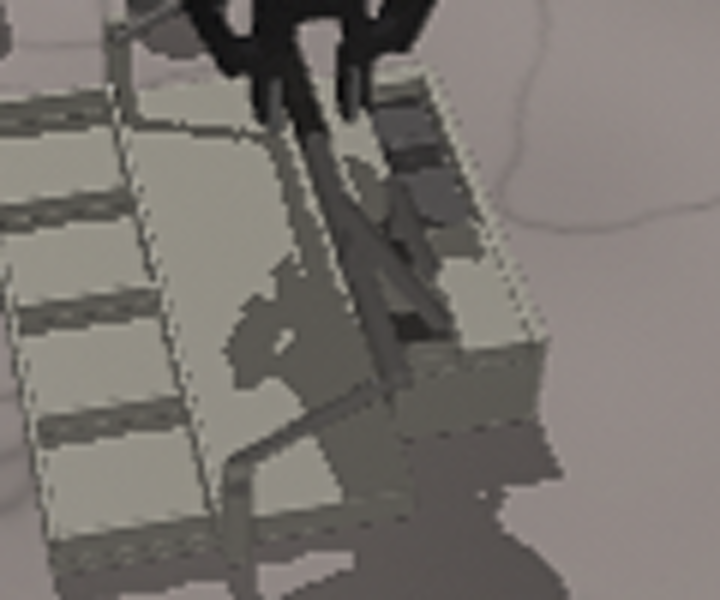

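```bash
python3 - <<'E'
from h import *
gripper_to(0.045); st()
line_to(W(118.5,40,90),feed=0.03); st()
line_to(W(118.5,40,180),feed=0.1,until_force=6); st()
cam("wrist","w12")
line_to(W(118.5,40,260),feed=0.2); st(); cam("wrist","w13"); cam("side","s13")
E
python3 -c "
import cv2
im=cv2.imread('pics/s13.png'); cv2.imwrite('pics/s13z.png',cv2.resize(im[190:290,290:410],(720,600),interpolation=cv2.INTER_CUBIC))"
```

```text
t 29.0 org [119.8  40.1  81.2] F [ 0.  -0.  -0.5] gap 45.2
 t 29.4 org [118.7  40.   90.3] F [-0.3  0.3 -0.3] gap 45.5
 t 30.4 org [118.   40.3 179.3] F [-0.3  0.2 -0.2] gap 44.9
 t 31.1 org [117.9  40.4 259.2] F [-0.3  0.2 -0.3] gap 45.1
```

View pics/w13.png

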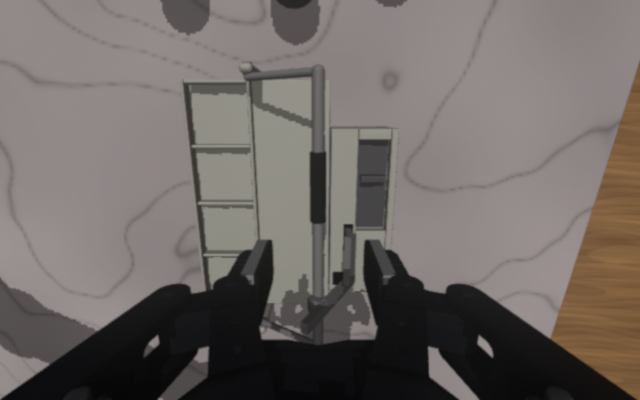

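View pics/s13z.png

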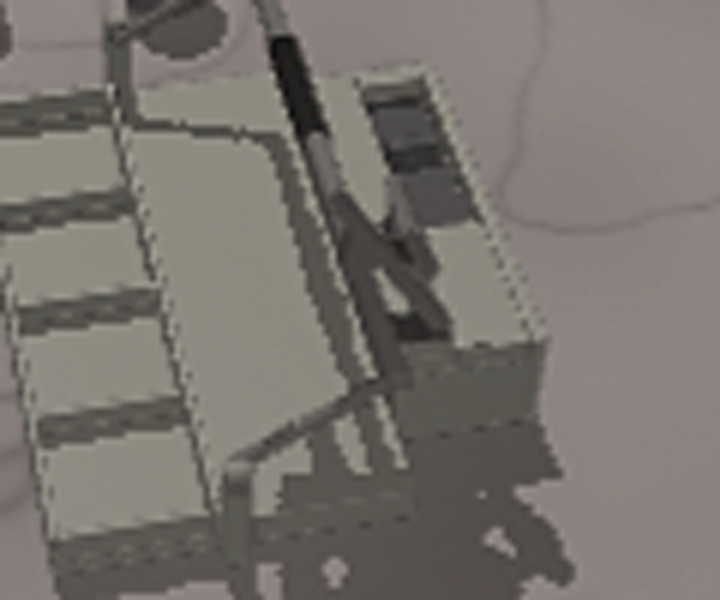

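```bash
python3 - <<'E'
from h import *
gripper_to(0.0)
movep(W(180,62,200),down(OP[2]+np.pi)); st()
line_to(W(180,62,80),feed=0.12); cam("wrist","w14")
print(line_to(W(180,62,51),feed=0.05,until_force=4)); st()
for y in (58,54,50,46,42,39,36,34,32):
    h=line_to(W(180,y,51),feed=0.03,until_force=9); s=st(f"{y} {h}")
    if h: break
E
```

```text
t 32.8 org [179.9  61.7 200.1] F [-0.6 -0.   1.2] gap 0.1
False
 t 34.8 org [180.   61.9  50.8] F [0.3 0.2 0.4] gap 0.1
58 False t 35.0 org [180.2  57.2  51.4] F [ 0.1  0.1 -0.1] gap 0.2
54 False t 35.3 org [180.   53.7  51.1] F [ 0.   1.  -0.2] gap -0.0
50 False t 35.6 org [180.   49.9  51. ] F [-0.5  0.4 -0. ] gap -0.0
46 False t 35.9 org [180.   45.6  51. ] F [0.9 1.  0.2] gap -0.3
42 False t 36.2 org [180.   41.3  51. ] F [-0.1  0.3  0.5] gap 0.1
39 False t 36.4 org [180.   38.5  51. ] F [ 0.7  1.4 -0.4] gap -0.1
36 False t 36.7 org [180.  36.  51.] F [-0.6  2.3  0. ] gap 0.1
34 False t 36.9 org [180.   35.8  51. ] F [-0.2  4.2  0. ] gap -0.0
32 False t 37.2 org [180.   35.6  51. ] F [-1.7  7.8  0.9] gap -0.3
```

View pics/w14.png

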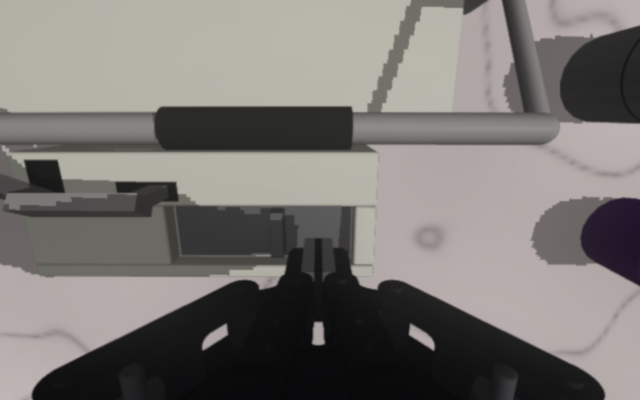

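```bash
python3 - <<'E'
from h import *
line_to(W(180,42,51),feed=0.06); line_to(W(180,42,160),feed=0.2); st(); cam("wrist","w15")
line_to(W(180,42,300),feed=0.3)
T=cam("top","t15")
print([(round(d["p"],2),np.round(d["pixel"],1),np.round(back(T,d["pixel"],0)[:2],3)) for d in spot_point("top","tin1")])
S=cam("side","s15")
print([(round(d["p"],2),np.round(d["pixel"],1),np.round(back(S,d["pixel"],0)[:2],3)) for d in spot_point("side","tin1")])
E
```

```text
t 38.2 org [179.1  41.8 159.3] F [ 0.2  0.7 -0.9] gap -0.2
[(0.71, array([255.2, 196.5]), array([0.572, 0.222])), (0.68, array([234. , 236.5]), array([0.436, 0.294])), (0.67, array([244.6, 164. ]), array([0.687, 0.26 ])), (0.53, array([259.5, 229.8]), array([0.458, 0.207]))]
[(0.78, array([275.9, 175.6]), array([0.437, 0.303])), (0.75, array([315.5, 187.5]), array([0.576, 0.214])), (0.68, array([281.9, 187.9]), array([0.456, 0.228])), (0.6, array([336.5, 202.4]), array([0.638, 0.125])), (0.56, array([344.9, 178.2]), array([0.69 , 0.252])), (0.51, array([357.4, 218.3]), array([0.694, 0.039]))]
```

View pics/w15.png

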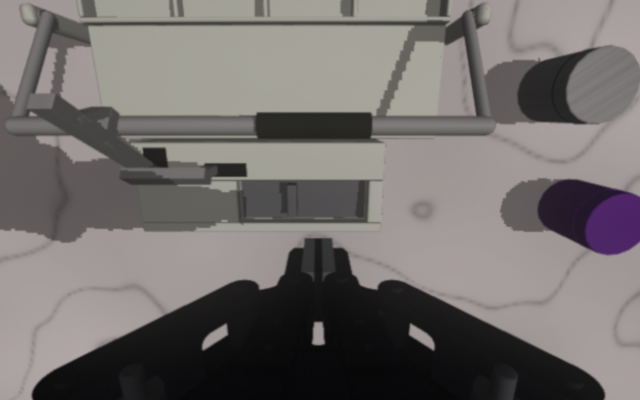

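View pics/t15.png

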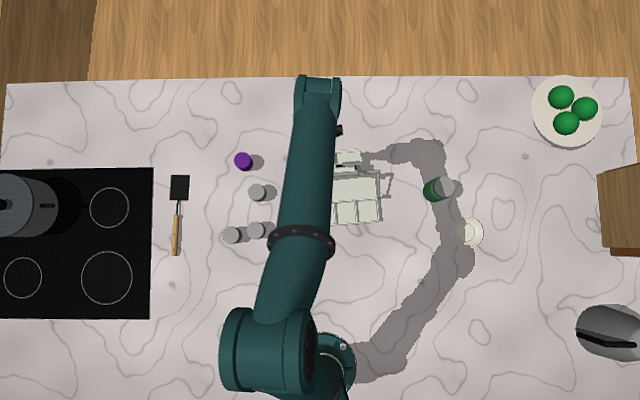

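```bash
cat >> h.py <<'E'
def tins_wrist(save):
    f=cam("wrist",save); out=[]
    for d in find_in("wrist","tin1"): pass
    L=spot_point("wrist","tin1")
    for d in L: print(round(d["p"],2),np.round(d["pixel"],1),np.round(back(f,d["pixel"],0)[:2],4))
    return f
E
python3 - <<'E'
from h import *
gripper_to(0.085)
movep([0.50,0.19,0.30],down(OP[2]+np.pi/2)); st()
f=tins_wrist("w16")
im=f["pixels"][:,:,::-1].copy()
for c in [(.437,.298),(.457,.21),(.574,.217)]:
  for z,col in((0,(255,0,0)),(.06,(0,0,255))):
    a=np.linspace(0,6.28,60); pts=proj(f,np.c_[c[0]+.028*np.cos(a),c[1]+.028*np.sin(a),0*a+z]).astype(int); cv2.polylines(im,[pts.reshape(-1,1,2)],True,col,1)
cv2.imwrite("pics/w16o.png",im)
E
```

```text
t 41.4 org [  7.4 238.3 300.2] F [1.  0.4 0.1] gap 85.1
0.89 [275.8  83.2] [0.4364 0.2939]
0.79 [373.9 148.5] [0.5784 0.2165]
0.63 [457.6 126.4] [0.6916 0.2552]
0.59 [289.  142.3] [0.4577 0.2167]
```

View pics/w16o.png

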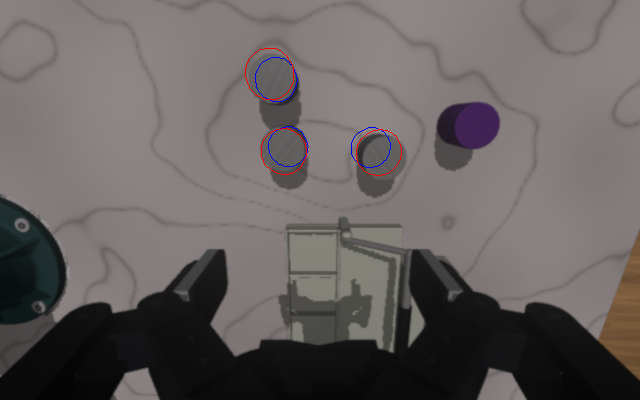

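```bash
python3 - <<'E'
from h import *
HD=down(OP[2]+np.pi/2); ax=np.array([-np.sin(OP[2]),np.cos(OP[2])])
t=np.array([.4577,.2135])
line_to([*(t-0.055*ax),0.17],feed=0.25); st()
f=tins_wrist("w17")
im=f["pixels"][:,:,::-1].copy()
for z,col in((0,(255,0,0)),(.06,(0,0,255))):
    a=np.linspace(0,6.28,60); pts=proj(f,np.c_[t[0]+.028*np.cos(a),t[1]+.028*np.sin(a),0*a+z]).astype(int); cv2.polylines(im,[pts.reshape(-1,1,2)],True,col,1)
cv2.imwrite("pics/w17o.png",im)
E
```

```text
t 42.3 org [-32.2 210.1 170.6] F [-0.3 -0.   0.4] gap 85.1
0.98 [311.2 128.4] [0.4525 0.2129]
0.96 [558.5 102.4] [0.691  0.2546]
0.81 [301.   39.9] [0.438  0.2915]
0.78 [438.5 139.3] [0.5801 0.2112]
```

View pics/w17o.png

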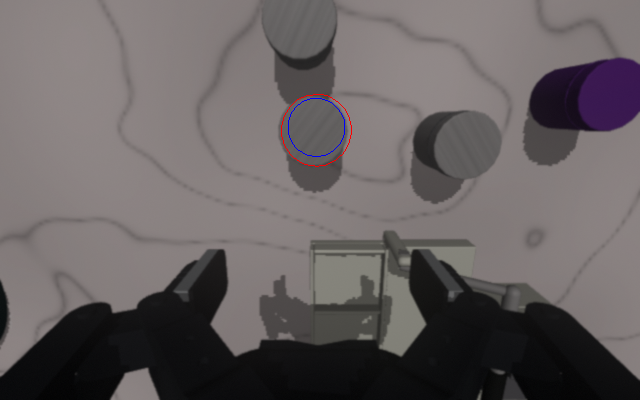

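```bash
cat >> h.py <<'E'
HD=down(OP[2]+np.pi/2); AX=np.array([-np.sin(OP[2]),np.cos(OP[2])])
def grasp(t,save):
    line_to([*t,0.17],HD,feed=0.2); line_to([*t,0.10],feed=0.12)
    print("hit",line_to([*t,0.028],feed=0.07,until_force=6)); st()
    gripper_to(0.03); st("grip"); line_to([*t,0.06],feed=0.08); cam("wrist",save); st()
E
python3 - <<'E'
from h import *
grasp([.4555,.2135],"w18")
E
```

```text
hit False
 t 44.7 org [-35.5 265.3  28.3] F [ 0.1 -0.2 -0.2] gap 85.3
grip t 45.1 org [-35.7 265.4  28.8] F [-0.3 -0.4  6.2] gap 54.4
 t 45.7 org [-36.1 265.3  59.8] F [-0.1 -0.7 -1.4] gap 54.6
```

View pics/w18.png

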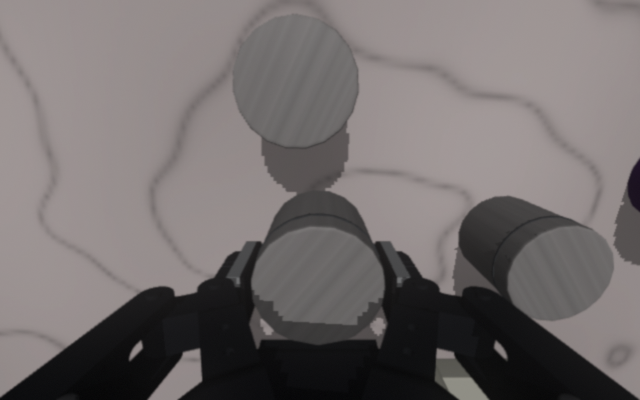

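```bash
cat >> h.py <<'E'
def ov(name,out,ds=(0,),h=0.032):
    im=cv2.imread(f"pics/{name}.png"); s=state(); f=cam("wrist")
    t=s["tcp_pos"]
    for d,col in zip(ds,((0,0,255),(255,0,0),(0,255,0))):
        c=t[:2]+d*AX; a=np.linspace(0,6.28,80)
        pts=proj(f,np.c_[c[0]+.028*np.cos(a),c[1]+.028*np.sin(a),0*a+t[2]+h]); print(d,"top row",pts[:,1].min().round(1),"cols",pts[:,0].min().round(1),pts[:,0].max().round(1))
        cv2.polylines(im,[pts.astype(int).reshape(-1,1,2)],True,col,1)
    cv2.imwrite(f"pics/{out}.png",im)
E
python3 - <<'E'
from h import *
ov("w18","w18o",(0,.004,-.004))
E
```

```text
0 top row 224.2 cols 249.9 388.6
0.004 top row 214.1 cols 249.2 389.2
-0.004 top row 234.0 cols 250.4 388.0
```

View pics/w18o.png

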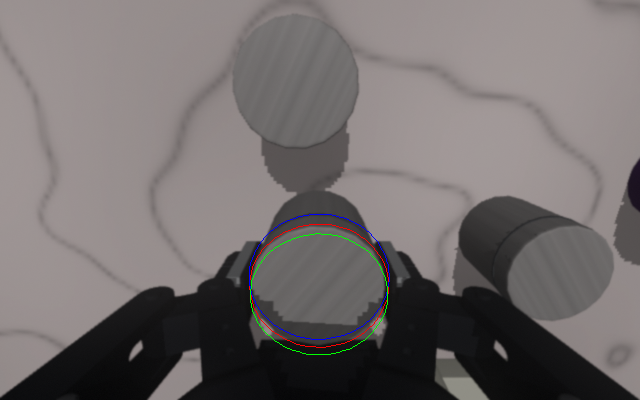

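```bash
cat >> h.py <<'E'
def place(y,save,dx=0):
    o,s=org(); line_to([*s["tcp_pos"][:2],0.19],feed=0.2)
    line_to(W(dx,y,190),HD,feed=0.25); line_to(W(dx,y,100),feed=0.15); cam("wrist",save+"a")
    print("hit",line_to(W(dx,y,36),feed=0.05,until_force=5)); st("down")
    gripper_to(0.07); gripper_to(0.085); st("open")
    line_to(W(dx,y,150),feed=0.15,until_force=8); st("up")
    line_to(W(dx,y-50,200),feed=0.25); cam("wrist",save+"b")
E
python3 - <<'E'
from h import *
place(-37,"p3")
E
```

```text
hit True
down t 49.9 org [ -0.3 -37.   38.8] F [-0.9  0.9  5.4] gap 54.6
open t 50.5 org [ -1.2 -36.6  38. ] F [0.2 0.  0.1] gap 85.0
up t 51.4 org [ -0.6 -36.6 149.4] F [-0.9  0.6 -0. ] gap 84.8
```

View pics/p3b.png

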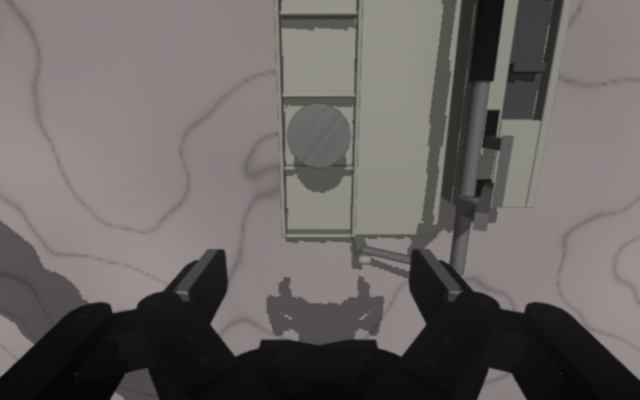

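View pics/p3a.png

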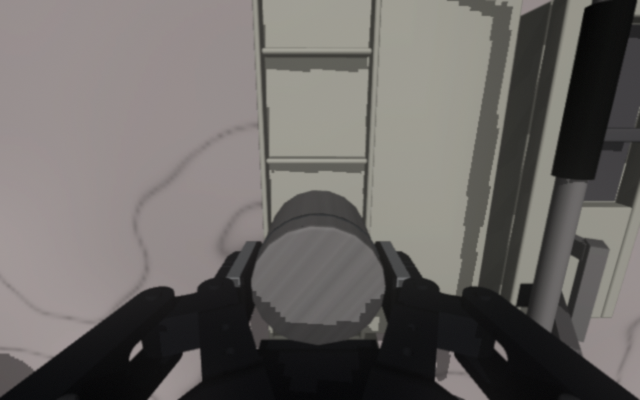

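```bash
python3 - <<'E'
from h import *
line_to(W(-20,150,220),HD,feed=0.3)
t=np.array([.437,.292])
line_to([*(t-0.055*AX),0.17],HD,feed=0.25); st()
f=tins_wrist("w19")
im=f["pixels"][:,:,::-1].copy()
for z,col in((0,(255,0,0)),(.06,(0,0,255))):
    a=np.linspace(0,6.28,60); pts=proj(f,np.c_[t[0]+.028*np.cos(a),t[1]+.028*np.sin(a),0*a+z]).astype(int); cv2.polylines(im,[pts.reshape(-1,1,2)],True,col,1)
cv2.imwrite("pics/w19o.png",im)
E
```

```text
t 53.6 org [-47.9 287.7 170.3] F [ 1.2 -0.5  1.3] gap 85.4
0.98 [447.2 212. ] [0.5811 0.2122]
0.68 [318.9 125.1] [0.4387 0.2926]
0.67 [557.9 177.4] [0.6893 0.2571]
```

View pics/w19o.png

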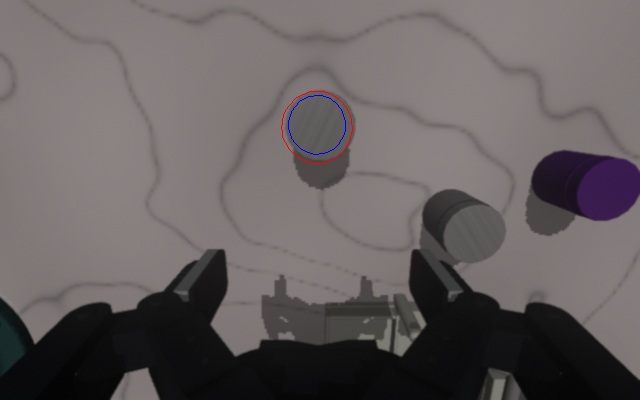

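```bash
python3 - <<'E'
from h import *
grasp([.438,.2915],"w20"); ov("w20","w20o",(0,.004,-.004))
E
```

```text
hit False
 t 56.0 org [-47.4 344.3  28.3] F [-0.1 -0.1  0.1] gap 85.1
grip t 56.4 org [-47.  344.5  28.9] F [ 0.2 -0.2  4.6] gap 54.7
 t 57.0 org [-48.  344.3  59.9] F [-0.3  0.7 -1.3] gap 54.4
0 top row 224.2 cols 249.9 388.6
0.004 top row 214.1 cols 249.3 389.2
-0.004 top row 234.0 cols 250.5 388.0
```

View pics/w20o.png

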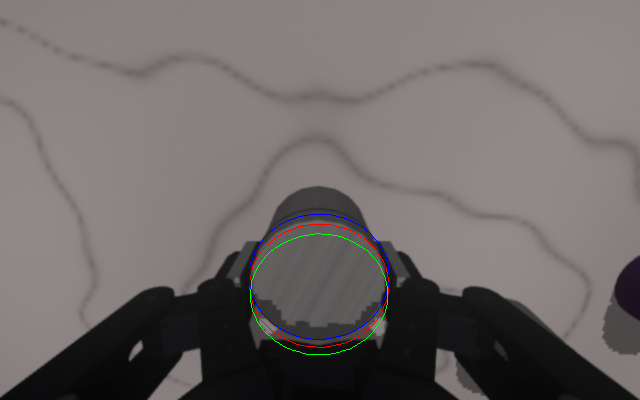

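```bash
python3 - <<'E'
from h import *
place(34.5,"p2")
line_to(W(-20,150,220),HD,feed=0.3)
t=np.array([.5805,.212])
line_to([*(t-0.055*AX),0.17],HD,feed=0.25); st()
f=tins_wrist("w21")
im=f["pixels"][:,:,::-1].copy()
for z,col in((0,(255,0,0)),(.06,(0,0,255))):
    a=np.linspace(0,6.28,60); pts=proj(f,np.c_[t[0]+.028*np.cos(a),t[1]+.028*np.sin(a),0*a+z]).astype(int); cv2.polylines(im,[pts.reshape(-1,1,2)],True,col,1)
cv2.imwrite("pics/w21o.png",im)
E
```

```text
hit True
down t 61.2 org [-0.2 34.4 38.9] F [-0.1 -0.1  4.4] gap 54.6
open t 61.8 org [-1.2 34.7 38.2] F [-0.2  0.   0.3] gap 85.1
up t 62.7 org [ -0.6  34.8 149.4] F [ 0.3 -0.2 -0.4] gap 85.0
 t 64.6 org [ 87.7 197.5 169.7] F [0.3 0.3 0.5] gap 85.0
0.86 [238.7 324.4] [ 0.5007 -0.023 ]
0.85 [437.1  84.6] [0.6894 0.2573]
0.69 [318.  125.3] [0.579 0.212]
0.69 [276.6 353.1] [ 0.5468 -0.061 ]
```

View pics/p2b.png

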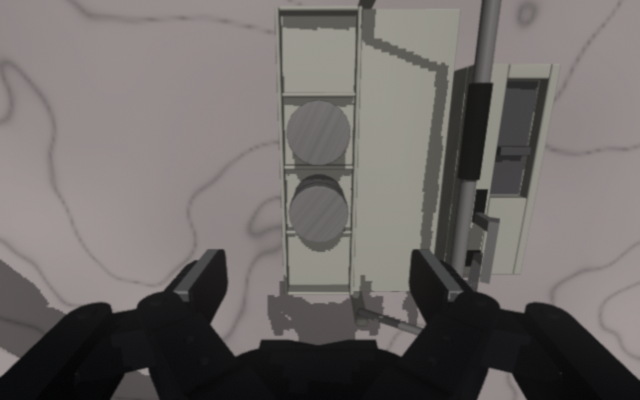

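View pics/w21o.png

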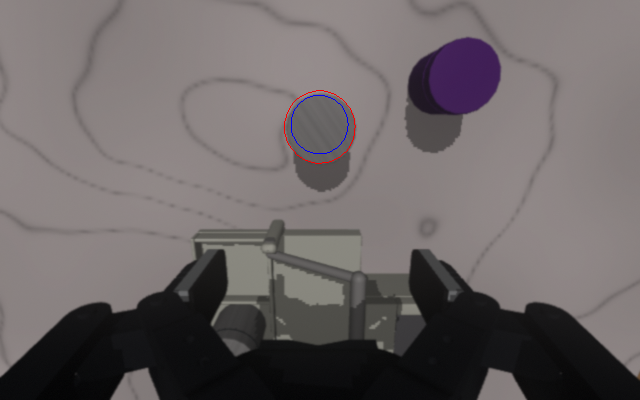

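```bash
python3 - <<'E'
from h import *
grasp([.580,.212],"w22"); ov("w22","w22o",(0,.004,-.004))
E
```

```text
hit False
 t 67.0 org [ 88.7 254.9  28.4] F [-0.2 -0.5  0. ] gap 84.8
grip t 67.4 org [ 89.1 255.   28.9] F [ 0.8 -0.4  5.2] gap 54.8
 t 68.0 org [ 88.  255.1  60. ] F [-0.2 -1.1 -1.5] gap 54.4
0 top row 224.1 cols 249.9 388.6
0.004 top row 214.1 cols 249.3 389.2
-0.004 top row 234.0 cols 250.5 388.0
```

View pics/w22o.png

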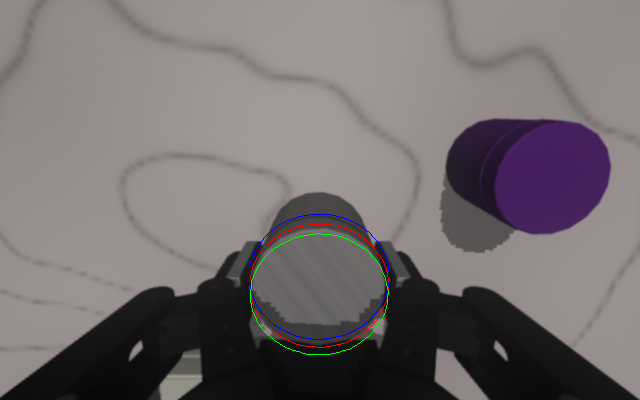

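```bash
python3 - <<'E'
from h import *
place(107,"p1")
line_to(W(-20,60,330),feed=0.3); st()
cam("wrist","w23")
movep([0.45,0.35,0.35],HD); st()
cam("top","t23"); cam("side","s23")
print([(round(d["p"],2),np.round(d["pixel"],1)) for d in spot_point("side","tin1")])
E
python3 -c "
import cv2
im=cv2.imread('pics/s23.png'); cv2.imwrite('pics/s23z.png',cv2.resize(im[130:310,240:480],(800,600),interpolation=cv2.INTER_CUBIC))"
```

```text
hit True
down t 71.7 org [ -0.3 106.9  38.9] F [-0.6 -0.4  4.8] gap 54.8
open t 72.2 org [ -1.2 107.   38.3] F [ 0.1 -0.3 -0. ] gap 85.1
up t 73.1 org [ -0.6 107.2 149.5] F [ 0.9  0.3 -1.1] gap 85.0
 t 74.2 org [-20.5  61.4 329.5] F [-1.  -0.1 -0.7] gap 84.6
 t 75.6 org [-30.9 399.4 349.8] F [ 0.2 -0.9 -0.3] gap 84.8
[(0.76, array([305.6, 248. ])), (0.75, array([299.7, 232.3])), (0.75, array([354.5, 216.8])), (0.74, array([299.1, 216. ])), (0.64, array([345.4, 176.3]))]
```

View pics/p1b.png

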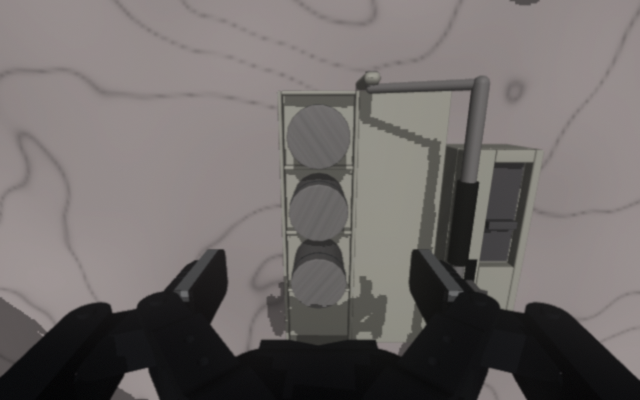

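View pics/s23z.png

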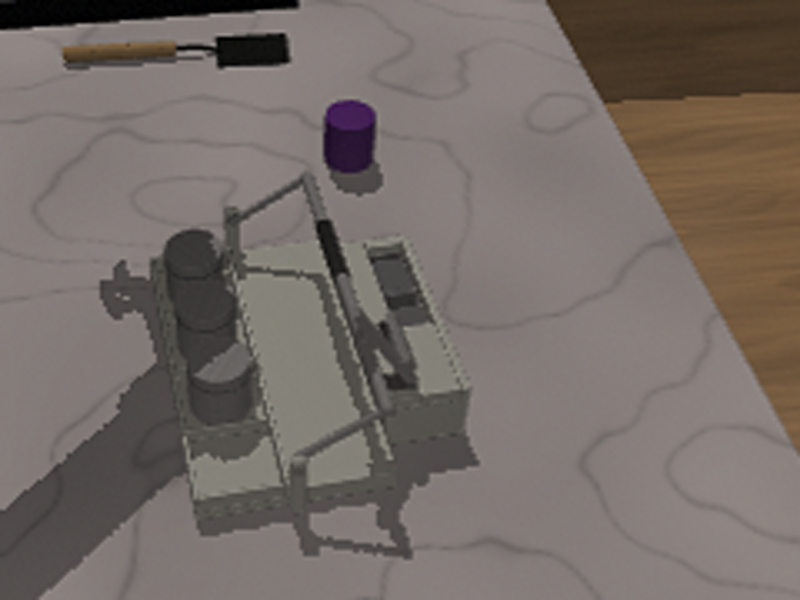

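View pics/t23.png

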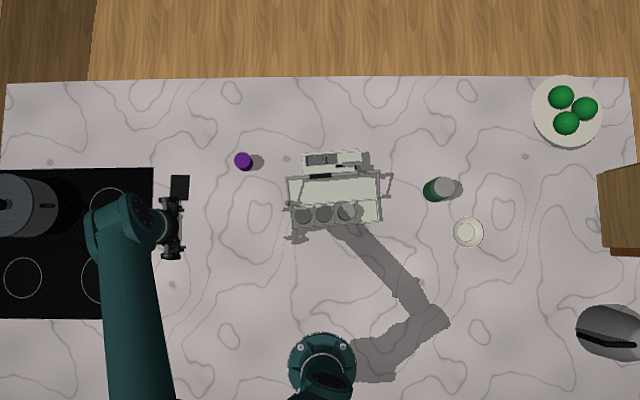

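View pics/w23.png

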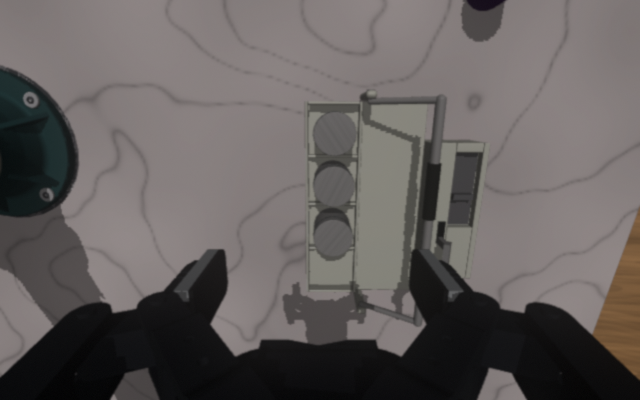

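```bash
python3 - <<'E'
from h import *
pause(0.5); print(hand_in()); st()
E
```

```text
the job is handed in; nothing more can be done
None
the job is handed in; nothing more can be done
```

The job is done and handed in at about 76 s on the robot's clock. No verdict was reported.

- **Lock and arm:** I slid the lock to free until it hit its stop. I then pinched the sleeve and swung the arm back past the catch. Pulling it toward home met about 26 N of opposing resistance, so the catch was holding. I let go, the bar stayed put, and I slid the lock back to its locked stop.
- **Tins:** There were three steel tins. I put them in bays 1, 2 and 3, one to a bay; bay 4 is empty. One had been knocked a few centimetres aside during the run, and I found it again before picking it up. Each touched down at the expected floor height, within about 1 mm.
- **Last pictures:** The arm is hooked, the lock rib is at its locked position, and the three tins are upright near the trough's centre line. The purple look-alike, jar, spoon rest and spatula look unmoved, and no steel tin is left on the counter. The robot was clear of everything.

**Weaker check:** The arm angle worked out from the gripper's position was unreliable, because the bar slipped in the fingers. It read up to 1.93 rad, beyond the 1.86 end stop. I judged the hooking by the resistance and the pictures, so I have no direct reading of the arm or catch angle.

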